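Seat a turned handle blank in the V of the drilling jig

TASK

Take the light wooden handle blank with the brass ferrule from the rack, lay it in the V-trough of the drilling jig and push it, ferrule first, under the sprung hold-down foot until it sits fully home: on both flanks of the V, under the foot and up against the red stop. Once it meets the stop keep a firm thumb pressure on it for about a second (around 10 N on the stop itself, never more than 30 N), then let go and leave it there; leave the dark blank, the glue bottle, the wax jar, the bowl and the chuck where they are.

Things in the scene. Friction and masses are not known exactly. Their poses are not given: they have to be found in the camera images.
- blank: Light wooden cylinder with a brass ferrule, 140 mm long, 36 mm diameter, 95 to 170 g, in one of the rack's two slots. Origin at its centre, on the axis. Its x axis points along it to the ferrule end, at the start roughly to world +y (0.3 rad at most). The last 12 mm of the ferrule end taper to 24 mm diameter; the other end has a 4 mm chamfer to 28 mm. Grip it across, mid-length, from above.
- ferrule_tip (a point): Centre of the flat 24 mm end face of the brass ferrule: on the blank's axis, 70 mm from its origin along its x.
- tail_end (a point): Centre of the plain, flat 28 mm end face of the blank (opposite to the ferrule), 70 mm from its origin along minus x: the place to push.
- jig: Jig fixed to the bench: plywood base (x -95 to +110 mm, 110 mm wide, 12 mm thick) with an aluminium V-trough on wooden cheeks. Origin on the bench under the V; x runs along the V to the red stop, roughly to world +y (0.3 rad at most). The 90 degree V, open upward, spans x = -88 to +40 mm, its bottom line at z = 20 mm; its edges and cheeks end at z = 37 mm, 37 mm either side of the middle.
- v_axis (a point): Point on the axis that a seated blank takes: at jig x = 0, y = 0, z = 45.5 mm.
- bridge_top (a point): Centre of the top of the steel bridge over the V, at jig x = 30 mm, z = 102 mm (a brass knob rises 6 mm more). Bridge: x = 22 to 38 mm, posts at y = +-37 to 47 mm, crossbar z = 92 to 102 mm. From above the blank can only be laid in with its tip at jig x below about 12 mm, then be pushed along x.
- stop_nearest (a point): The nearest place where the red stop's face can be: on the seated blank's axis at jig x = 48 mm. The stop (block 44 x 44 mm, 20 mm thick) is locked anew each time with its face anywhere from here to 15 mm farther along x; its true place is not reported and must be felt. Its black rubber face gives about 1 mm per 10 N.
- hold_down: Black sprung ball foot, 18 mm diameter, under the bridge at jig x = 30 mm. Origin at its lowest point, 59.5 mm above the bench when free. The blank's taper lifts it 4 mm; it then presses down with about 2.5 N. Pushing the blank along the V takes 1 to 2 N before the foot, up to about 8 N as the taper lifts it, 3 to 7 N beyond it; only a sharp further rise is the stop.
- dark_blank: Dark wooden blank of the same size, without ferrule, in the other slot of the rack; leave it. Origin at its centre, x along its axis.
- rack: Fixed plywood rack, 100 x 190 mm, origin under its centre. Two slots along its x axis, at y = +50 and -50 mm, each a pair of small wooden V saddles at x = +-40 mm (12 mm thick, tops at z = 31 mm, 57 mm wide), open between them; base top at z = 10 mm. A blank in a slot has its axis at z = 39.5 mm.
- glue: White glue bottle, 60 mm diameter, 170 mm tall, origin at the centre of its underside. Bystander.
- wax: Amber wax jar, 76 mm diameter, 45 mm tall, origin at the centre of its underside. Bystander.
- bowl: Wooden bowl, 140 mm diameter, 60 mm tall, origin at the centre of its underside. Bystander.
- chuck: Steel lathe chuck, 100 mm diameter, 69 mm tall, origin at the centre of its underside. Bystander.

How it is judged:
By the outcome, as a careful person would: the job done as asked, in the order asked, and still so for the second after the job is handed in, with the robot touching nothing.
It also fails if it takes over 67 s, if anything falls off the work surface, if the arm or the gripper's body presses on something with over 40 N, if the wrist force passes 120 N, or if a joint passes its speed limit or range.

ROBOT

A 6-joint arm with a two-finger parallel gripper is mounted at the origin on the work surface. World frame = base frame: x ahead of the robot, y to its left, z up, the work surface at z = 0. Lengths are in m, angles in rad, forces in N, time in s.
With the tool pointing down it reaches from about 0.35 to 0.85 m from the base axis. Payload 8.1 kg.
Tool frame: the origin (TCP) lies between the finger pads; the fingertips stand 14 mm ahead of it and the grasp point (between the pads) lies 5 mm behind it; z points along the fingers, y is the line along which they close (so a half turn about z gives the same grasp; the last joint's range is limited). The gripper opens to 93 mm and grips with 3 to 60 N. Pads are 15 mm wide; open, the fingers measure 128 mm over their backs; the gripper's body (75 mm by 188 mm) begins 65 mm behind the grasp point.
Start: joints at [-1.283, 0.13, 1.488, -0, 1.523, -0.085], TCP at [0.219, -0.559, 0.208] pointing down, gripper open.
Joint ranges: [-2.96, 2.96], [-0.89, 2.26], [0.02, 2.5], [-1.34, 4.48], [0, 2.73], [-2.66, 2.66]. Speed limits (rad/s): [2.39, 2.39, 2.79, 3.14, 3.14, 3.14].

INTERFACE

Orientations are given as a unit quaternion [w, x, y, z].
In Python, from cell import manip gives the robot as it stands.
- The arm moves only by the tool arm_command, never from a script. Its argument "deltas" is a list of rows, each an object of numbers: "hand": the closure, from 0 (fully open) to 1 (shut); "tx", "ty", "tz": the shift along the tool's x, y, z in mm; "wx", "wy", "wz": the turn, a rotation vector about the tool's x, y, z in degrees. In form: [{"hand": .., "tx": .., "ty": .., "tz": .., "wx": .., "wy": .., "wz": ..}, ...]. A call has 1 to 8 rows; each row shifts and turns the commanded pose from where the row before left it, along the tool's axes as they then stand; what a row does not reach is not made up. A row lasts 1/8 s, in which the tool goes at most 62.5 mm and 10.7 degrees, less where a joint would pass 70% of its speed; a pose out of reach is approached as far as the arm can. A call is refused whole if a number of a shift passes 62.5 or a number of a turn 10.7, either way. A call with a gripper value outside its range is refused whole. The fingers move at their own pace and stop on an object; "grip_force" is the grip in N (left out, the last holds). Time passes only in rows, so rows that do not move let the fingers close. It gives the time, the measured TCP pose, the force, the opening and the grip force at its end, in the units of the state.
- manip.sense(): the state, without advancing time (a new reading comes with each control period).
- manip.snapshot(name): name is "scene" or "top"; returns a dict with "color" (400x640x3 uint8, blue, green, red), "fx", "fy", "cx", "cy" (pixels), "rvec" (rotation vector, rad) and "tvec" (3), from world to camera coordinates, as OpenCV has them. Camera axes: x right, y down, z forward; pixel columns grow to the right and rows downward; lengths in m; the calibration is good to about 2 mm. A picture is of the moment at which its call begins. There is no depth.
- manip.job_done(): hands the job in; it is judged then, once.
The state is a dict: "time_s": time; "joint_positions": joint angles; "joint_velocities": joint speeds; "joint_efforts": joint torques, N m; "eef_pos": TCP position; "tool_rot": TCP orientation; "ft_force": force on the tool from outside, world axes, zero at the start; "torque": the same for the moment, N m; "opening": finger opening in m; "grasp_force": force on a finger pad.
Only numpy, scipy, OpenCV 4.12 (cv2) and the standard library are available. Lean on these libraries where they do the work, as an engineer would, in place of code of your own. Each camera call takes 0.05 s, during which the arm holds its last target. There are 200 camera calls.

## Working session

There is one attempt and no reset: what is moved stays moved. The work goes in short steps, Python scripts to look and compute and a tool call to move; the robot and the scene stay as the last step left them, time stands still between calls to the robot, and variables do not carry over. Pictures are saved under pics/ and viewed, at most 10 in all, crops included, and the job is handed in when it is done.

Besides the shell and the picture viewer there is one more tool, called by a JSON object that holds its "method" and its "body", one argument or row to a line. arm_command: Moves the arm, as the interface text tells. Its arguments: {"type":"object","properties":{"deltas":{"type":"array","items":{"type":"object","properties":{"hand":{"type":"number"},"tx":{"type":"number"},"ty":{"type":"number"},"tz":{"type":"number"},"wx":{"type":"number"},"wy":{"type":"number"},"wz":{"type":"number"}}}},"grip_force":{"type":"number"}},"required":["deltas"]}

```bash
mkdir -p pics; cat > h.py <<'E'
import numpy as np, cv2
from cell import manip
def snap(n,f):
    s=manip.snapshot(n); cv2.imwrite('pics/'+f,s['color']); 
    np.savez('pics/'+f+'.npz',**{k:np.array(s[k]) for k in s if k!='name'}); return s
def ray(s,u,v):
    R=cv2.Rodrigues(np.array(s['rvec'],float))[0]; t=np.array(s['tvec'],float).ravel()
    d=R.T@np.array([(u-s['cx'])/s['fx'],(v-s['cy'])/s['fy'],1]); return -R.T@t,d
def atz(s,u,v,z):
    c,d=ray(s,u,v); return c+d*(z-c[2])/d[2]
def proj(s,p):
    return cv2.projectPoints(np.array(p,float).reshape(-1,3),np.array(s['rvec'],float),np.array(s['tvec'],float),np.array([[s['fx'],0,s['cx']],[0,s['fy'],s['cy']],[0,0,1]],float),None)[0].reshape(-1,2)
E
python3 - <<'E'
from h import *
for n in('top','scene'):
    s=snap(n,n+'1.png'); print(n,s['fx'],s['cx'],s['cy'],ray(s,320,200))
print(manip.sense())
E
```

```text
top 383.3798682317896 320.8400609211086 200.23765132059768 (array([ 0.43593509, -0.06381145,  1.28600809]), array([ 0.09070781, -0.0041266 , -0.9958716 ]))
scene 380.37873549833404 324.49997245471747 202.38896278576811 (array([1.26420272, 0.47318209, 0.78633597]), array([-0.63079103, -0.47569535, -0.61318513]))
{'time_s': 0.1, 'joint_positions': array([-1.28340298e+00,  1.31081811e-01,  1.48916170e+00, -1.81600973e-05,
        1.52298227e+00, -8.53751466e-02]), 'joint_velocities': array([-1.20459545e-03, -1.80151376e-03, -2.86545282e-03,  7.88453613e-04,
        8.03458478e-04, -8.65036937e-06]), 'joint_efforts': array([ 3.07627251e-04, -5.61344433e+01, -4.93095481e+01,  7.69657572e-02,
        2.92008987e-02, -6.28978478e-05]), 'eef_pos': array([ 0.21839716, -0.5582816 ,  0.2074994 ]), 'tool_rot': array([-8.11484357e-04,  9.82680272e-01,  1.85307357e-01, -9.13629927e-05]), 'ft_force': array([-0.3206821 ,  0.11636743,  0.55934688]), 'torque': array([-0.05678302,  0.0267823 ,  0.02008825]), 'grasp_force': 0.0, 'opening': 0.09304535376119631}
```

View pics/top1.png

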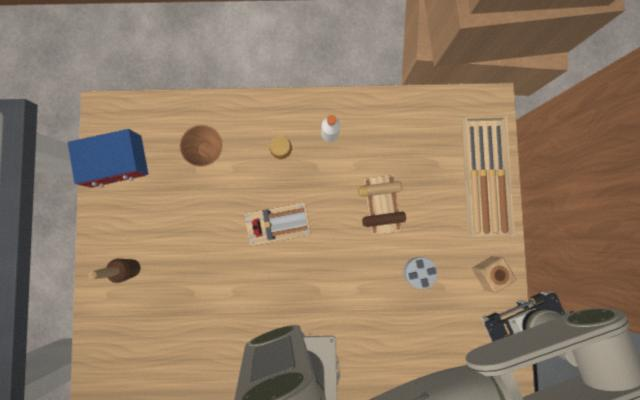

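View pics/scene1.png

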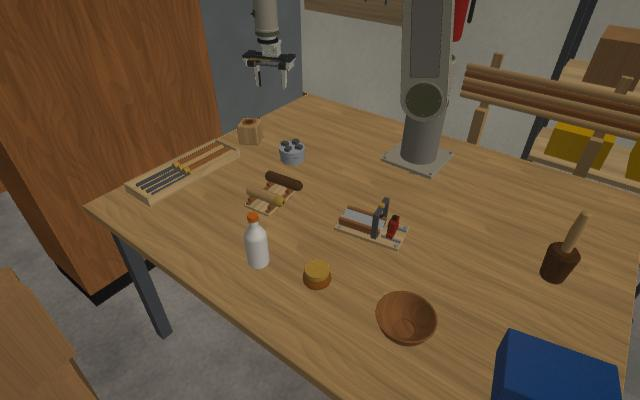

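The top view has +x up and +y left. The light blank is at about (380,188) with its ferrule on the left at (362,190), the dark blank at (384,219), and the jig at about (278,224) with the red stop at (257,227). I'll enlarge that area.

```bash
python3 - <<'E'
import cv2
i=cv2.imread('pics/top1.png')
a=cv2.resize(i[195:255,240:318],None,fx=8,fy=8,interpolation=cv2.INTER_CUBIC)[:, :624]
b=cv2.resize(i[172:242,350:414],None,fx=8,fy=8,interpolation=cv2.INTER_CUBIC)
cv2.imwrite('pics/ca.png',a);cv2.imwrite('pics/cb.png',b)
E
```

```text
(no output)
```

View pics/ca.png

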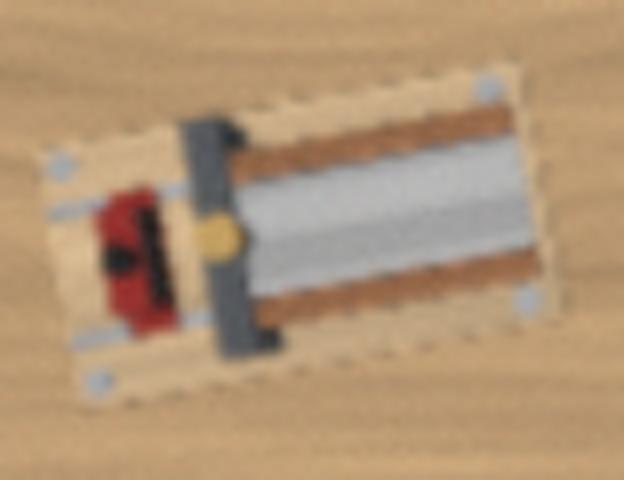

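View pics/cb.png

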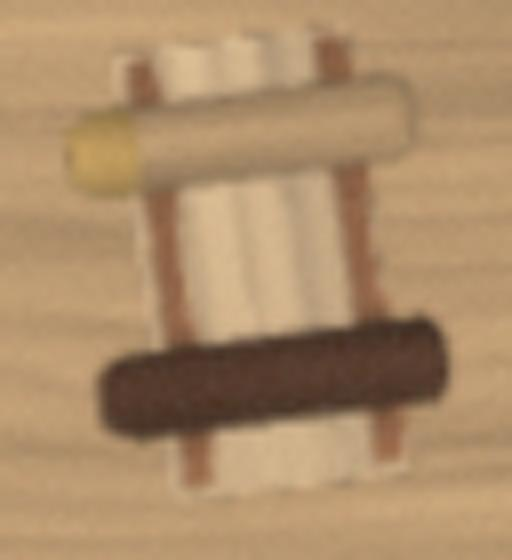

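Crop readings. Jig base corners: (42,152), (520,64), (560,315), (88,405). Bridge top ends: (205,120) and (240,352). Blank axis ends: ferrule (68,155) and tail (411,118). I'll solve both poses from these.

```bash
cat > m.py <<'E'
from h import *
from scipy.optimize import least_squares
s={k:v for k,v in np.load('pics/top1.png.npz').items()}
f=lambda u,v,ox,oy:np.array([(u+.5)/8-.5+ox,(v+.5)/8-.5+oy])
# jig: rows of crop px and jig coordinates
obs=[(42,152,.110,-.055,.012),(520,64,-.095,-.055,.012),(560,315,-.095,.055,.012),(88,405,.110,.055,.012),(205,120,.030,-.047,.102),(240,352,.030,.047,.102),(220,237,.03,0,.108)]
px=np.array([f(o[0],o[1],240,195) for o in obs]); P=np.array([o[2:] for o in obs]); sg=np.array([1,-1])
def fit(px,P,x0):
    def w(p):
        c,n=np.cos(p[2]),np.sin(p[2]); return np.c_[p[0]+c*P[:,0]-n*P[:,1],p[1]+n*P[:,0]+c*P[:,1],P[:,2]]
    return least_squares(lambda p:(proj(s,w(p))-px).ravel(),x0)
# image up=+x, left=+y => jig x along +y has jig y along -x (image down)
r=fit(px,P,[.4,.1,1.57]); print('jig',r.x,'res px',np.round(r.fun.reshape(-1,2),1))
a=atz(s,*f(68,155,350,172),.0395);b=atz(s,*f(411,118,350,172),.0395)
d=a-b;print('blank ends',a,b,'len',np.linalg.norm(d),'yaw',np.arctan2(d[1],d[0]),'mid',(a+b)/2)
t=manip.sense();print(t['eef_pos'])
E
python3 m.py
```

```text
jig [0.47732467 0.0659766  1.73114475] res px [[-0.5 -0.6]
 [ 0.5 -0.7]
 [ 1.4  0.5]
 [-0.8  0.5]
 [-0.6 -0.4]
 [ 0.2  0.7]
 [-0.1 -0.1]]
blank ends [ 0.57660019 -0.19417736  0.0395    ] [ 0.58887379 -0.33523631  0.0395    ] len 0.14159190229874505 yaw 1.6575881347759074 mid [ 0.58273699 -0.26470684  0.0395    ]
[ 0.21839716 -0.5582816   0.2074994 ]
```

{"method": "arm_command", "body": {
  "deltas": [
    {"wz": -9.2},
    {"wz": -9.2},
    {"wz": -9.2},
    {"wz": -9.2},
    {"wz": -9.2},
    {"wz": -9.2},
    {"wz": -9.2},
    {"wz": -9.2}
  ]
}}

```text
schema error: expected keys hand, tx, ty, tz, wx, wy, wz
```

```bash
cat >> h.py <<'E'
from scipy.spatial.transform import Rotation as Ro
def to(p,yaw):
    t=manip.sense(); q=t['tool_rot']; R=Ro.from_quat([q[1],q[2],q[3],q[0]]).as_matrix()
    x=R[:,0]; dy=np.degrees(yaw-np.arctan2(x[1],x[0]))
    T=np.c_[[np.cos(yaw),np.sin(yaw),0],[np.sin(yaw),-np.cos(yaw),0],[0,0,-1]]
    print('t',round(t['time_s'],2),'pos',t['eef_pos'].round(4),'z',R[:,2].round(4),'tool delta mm',(R.T@(np.array(p)-t['eef_pos'])*1e3).round(1),'wz',round(-(dy+180)%360-180,2),'F',t['ft_force'].round(2),'open',t['opening'],t['grasp_force'])
JIG=np.array([.4773,.0660]); JY=1.7311
def jig(x,y,z): 
    c,n=np.cos(JY),np.sin(JY); return [JIG[0]+c*x-n*y,JIG[1]+n*x+c*y,z]
E
python3 -c "
from h import *
to([.5827,-.2647,.2075],1.6576)"
```

```text
t 0.1 pos [ 0.2184 -0.5583  0.2075] z [-5.0e-04  1.6e-03 -1.0e+00] tool delta mm [ 4.462e+02 -1.407e+02  3.000e-01] wz -73.62 F [-0.32  0.12  0.56] open 0.09304535376119631 0.0
```

{"method": "arm_command", "body": {
  "deltas": [
    {"hand": 0,"tx": 0,"ty": 0,"tz": 0,"wx": 0,"wy": 0,"wz": -9.2},
    {"hand": 0,"tx": 0,"ty": 0,"tz": 0,"wx": 0,"wy": 0,"wz": -9.2},
    {"hand": 0,"tx": 0,"ty": 0,"tz": 0,"wx": 0,"wy": 0,"wz": -9.2},
    {"hand": 0,"tx": 0,"ty": 0,"tz": 0,"wx": 0,"wy": 0,"wz": -9.2},
    {"hand": 0,"tx": 0,"ty": 0,"tz": 0,"wx": 0,"wy": 0,"wz": -9.2},
    {"hand": 0,"tx": 0,"ty": 0,"tz": 0,"wx": 0,"wy": 0,"wz": -9.2},
    {"hand": 0,"tx": 0,"ty": 0,"tz": 0,"wx": 0,"wy": 0,"wz": -9.2},
    {"hand": 0,"tx": 0,"ty": 0,"tz": 0,"wx": 0,"wy": 0,"wz": -9.2}
  ]
}}

```text
time_s: 1.1
eef_pos: [0.2185, -0.5584, 0.2078]
tool_rot: [-0.0, 0.674, 0.739, 0.0]
ft_force: [-0.1, -0.5, -0.5]
opening: 0.093
grasp_force: 0.0
```

```bash
python3 -c "
from h import *
to([.5827,-.2647,.13],1.6576)"
```

```text
t 1.1 pos [ 0.2185 -0.5584  0.2078] z [-3.0e-04  1.1e-03 -1.0e+00] tool delta mm [259.  389.7  78. ] wz 0.29 F [-0.11 -0.51 -0.53] open 0.09300791928250043 0.0
```

{"method": "arm_command", "body": {
  "deltas": [
    {"hand": 0,"tx": 32.4,"ty": 48.7,"tz": 0,"wx": 0,"wy": 0,"wz": 0.3},
    {"hand": 0,"tx": 32.4,"ty": 48.7,"tz": 0,"wx": 0,"wy": 0,"wz": 0},
    {"hand": 0,"tx": 32.4,"ty": 48.7,"tz": 0,"wx": 0,"wy": 0,"wz": 0},
    {"hand": 0,"tx": 32.4,"ty": 48.7,"tz": 0,"wx": 0,"wy": 0,"wz": 0},
    {"hand": 0,"tx": 32.4,"ty": 48.7,"tz": 10,"wx": 0,"wy": 0,"wz": 0},
    {"hand": 0,"tx": 32.4,"ty": 48.7,"tz": 20,"wx": 0,"wy": 0,"wz": 0},
    {"hand": 0,"tx": 32.4,"ty": 48.7,"tz": 24,"wx": 0,"wy": 0,"wz": 0},
    {"hand": 0,"tx": 32.4,"ty": 48.7,"tz": 24,"wx": 0,"wy": 0,"wz": 0}
  ]
}}

```text
time_s: 2.1
eef_pos: [0.5857, -0.2679, 0.13]
tool_rot: [-0.0, 0.678, 0.735, -0.0]
ft_force: [0.6, -0.7, -0.4]
opening: 0.0929
grasp_force: 0.0
```

```bash
python3 -c "
from h import *
to([.5827,-.2647,.0475],1.6576)
s=snap('scene','scene2.png')
i=s['color'];p=proj(s,[[.5827,-.2647,.0395],[.5766,-.1942,.0395],[.5889,-.3352,.0395],jig(30,0,0) and jig(.03,0,.102),jig(-.088,0,.02),jig(.048,0,.0455),jig(.11,.055,.012),jig(-.095,.055,.012),jig(-.095,-.055,.012),jig(.11,-.055,.012)])
print(p.round(1))
for q in p: cv2.drawMarker(i,tuple(int(round(v)) for v in q),(255,0,255),0,4)
cv2.imwrite('pics/s2c.png',cv2.resize(i[140:260,220:420],None,fx=4,fy=4,interpolation=cv2.INTER_CUBIC))"
```

```text
t 2.1 pos [ 0.5857 -0.2679  0.13  ] z [-3.e-04  0.e+00 -1.e+00] tool delta mm [ 3.4 -2.7 82.5] wz -0.31 F [ 0.63 -0.75 -0.44] open 0.09289741461096009 0.0
[[265.  194.9]
 [282.6 202.1]
 [248.2 188. ]
 [380.5 204.9]
 [342.5 214.3]
 [384.3 221.6]
 [408.5 225.7]
 [347.7 206. ]
 [332.7 225.8]
 [396.8 248.3]]
```

View pics/s2c.png

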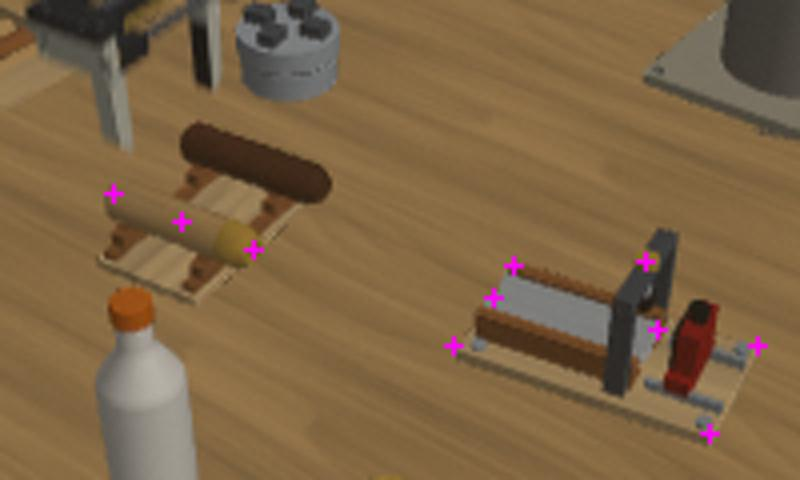

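The scene view agrees with the fit: jig corner markers land on the base corners to about 2 px, and the blank markers lie on its axis to about 1 px (3 mm). The gripper hangs above the blank. I'll descend.

{"method": "arm_command", "body": {
  "deltas": [
    {"hand": 0,"tx": 3,"ty": -2.5,"tz": 20,"wx": 0,"wy": 0,"wz": -0.3},
    {"hand": 0,"tx": 0,"ty": 0,"tz": 20,"wx": 0,"wy": 0,"wz": 0},
    {"hand": 0,"tx": 0,"ty": 0,"tz": 10,"wx": 0,"wy": 0,"wz": 0},
    {"hand": 0,"tx": 0,"ty": 0,"tz": 0,"wx": 0,"wy": 0,"wz": 0}
  ]
}}

```text
time_s: 2.65
eef_pos: [0.5805, -0.2672, 0.0799]
tool_rot: [-0.001, 0.676, 0.736, -0.0]
ft_force: [-0.7, 0.4, -0.3]
opening: 0.0929
grasp_force: 0.0
```

```bash
python3 -c "
from h import *
to([.5827,-.2647,.0475],1.6576)"
```

```text
t 2.65 pos [ 0.5805 -0.2672  0.0799] z [-1.6e-03  8.0e-04 -1.0e+00] tool delta mm [ 2.3  2.5 32.4] wz -0.11 F [-0.68  0.39 -0.28] open 0.09290950938502596 0.0
```

{"method": "arm_command", "body": {
  "deltas": [
    {"hand": 0,"tx": 2,"ty": 2.5,"tz": 16,"wx": 0,"wy": 0,"wz": 0},
    {"hand": 0,"tx": 0,"ty": 0,"tz": 16,"wx": 0,"wy": 0,"wz": 0},
    {"hand": 0,"tx": 0,"ty": 0,"tz": 0,"wx": 0,"wy": 0,"wz": 0},
    {"hand": 0.75,"tx": 0,"ty": 0,"tz": 0,"wx": 0,"wy": 0,"wz": 0},
    {"hand": 0.75,"tx": 0,"ty": 0,"tz": 0,"wx": 0,"wy": 0,"wz": 0},
    {"hand": 0.75,"tx": 0,"ty": 0,"tz": 0,"wx": 0,"wy": 0,"wz": 0},
    {"hand": 0.75,"tx": 0,"ty": 0,"tz": 0,"wx": 0,"wy": 0,"wz": 0},
    {"hand": 0.75,"tx": 0,"ty": 0,"tz": 0,"wx": 0,"wy": 0,"wz": 0}
  ],
  "grip_force": 20
}}

```text
time_s: 3.65
eef_pos: [0.5842, -0.2644, 0.0491]
tool_rot: [0.0, 0.676, 0.737, 0.0]
ft_force: [0.2, 0.5, -1.3]
opening: 0.0479
grasp_force: 0.0
```

```bash
python3 -c "
from h import *
to([.5827,-.2647,.0475],1.6576)"
```

```text
t 3.65 pos [ 0.5842 -0.2644  0.0491] z [ 2.e-04 -1.e-04 -1.e+00] tool delta mm [-0.1 -1.5  1.6] wz -0.01 F [ 0.22  0.53 -1.27] open 0.047936151321874815 0.0
```

{"method": "arm_command", "body": {
  "deltas": [
    {"hand": 0.8,"tx": 0,"ty": 0,"tz": 1.2,"wx": 0,"wy": 0,"wz": 0},
    {"hand": 0.8,"tx": 0,"ty": 0,"tz": 0,"wx": 0,"wy": 0,"wz": 0},
    {"hand": 0.8,"tx": 0,"ty": 0,"tz": 0,"wx": 0,"wy": 0,"wz": 0},
    {"hand": 0.8,"tx": 0,"ty": 0,"tz": 0,"wx": 0,"wy": 0,"wz": 0}
  ],
  "grip_force": 20
}}

```text
time_s: 4.15
eef_pos: [0.5842, -0.2644, 0.0478]
tool_rot: [0.0, 0.676, 0.737, 0.0]
ft_force: [-0.1, 0.8, -0.3]
opening: 0.0187
grasp_force: 0.0
```

```bash
python3 -c "
from h import *
to([.5827,-.2647,.0475],1.6576)"
```

```text
t 4.15 pos [ 0.5842 -0.2644  0.0478] z [ 0.  0. -1.] tool delta mm [-0.2 -1.5  0.3] wz -0.02 F [-0.11  0.77 -0.29] open 0.018694288826404035 0.0
```

The fingers closed to 18.7 mm, so the grasp missed. I'll look.

```bash
python3 -c "
from h import *
s=snap('scene','scene3.png');t=snap('top','top3.png')
a=cv2.resize(s['color'][130:230,215:315],None,fx=4,fy=4,interpolation=cv2.INTER_CUBIC)
b=cv2.resize(t['color'][160:260,330:430],None,fx=4,fy=4,interpolation=cv2.INTER_CUBIC)
cv2.imwrite('pics/c3.png',np.hstack([a,b]))
print(proj(t,manip.sense()['eef_pos']),proj(s,manip.sense()['eef_pos']))"
```

```text
[[379.80521604 187.88384769]] [[264.54017148 193.05988821]]
```

View pics/c3.png

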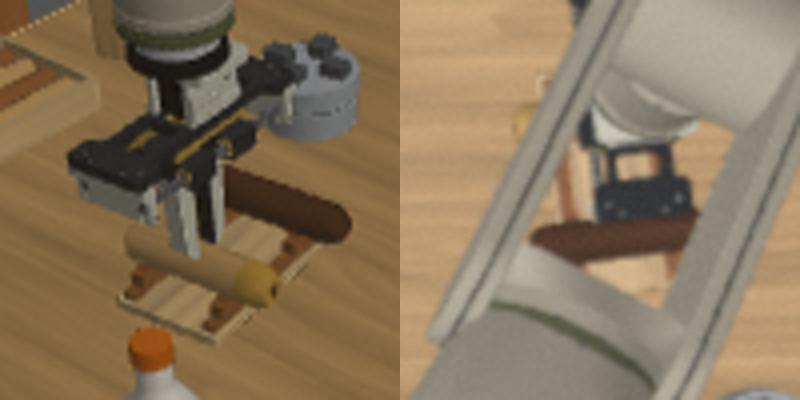

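```bash
python3 -c "
from h import *
s=dict(np.load('pics/scene3.png.npz'))
c=lambda P:((proj(s,P)-[215,130])*4+1.5).round(0).tolist()
t=manip.sense(); print(t['time_s'],t['eef_pos'],t['opening'],t['joint_positions'])
for z in(.034,.048,.06,.075): print(z,c([[.602,-.263,z],[.5842,-.2644,z],[.566,-.266,z]]))
b=np.array([.5827,-.2647,.0395]);u=np.array([-.0868,.9962,0])
for k in(-.07,0,.07): print(k,c([b+u*k,b+u*k+[0,0,.018],b+u*k+[.018,0,0],b+u*k-[0,0,.018]]))
i=cv2.imread('pics/scene3.png')[165:215,235:300]
cv2.imwrite('pics/c3b.png',cv2.resize(i,None,fx=11,fy=11,interpolation=cv2.INTER_CUBIC))
"
```

```text
4.25 [ 0.58415862 -0.26439023  0.04782039] 0.018758529854047534 [-5.04951162e-01  3.62849569e-01  1.51835413e+00  4.04028647e-06
  1.26035837e+00 -5.91522178e-01]
0.034 [[187.0, 279.0], [201.0, 267.0], [215.0, 256.0]]
0.048 [[185.0, 265.0], [200.0, 254.0], [214.0, 242.0]]
0.06 [[184.0, 253.0], [198.0, 242.0], [212.0, 230.0]]
0.075 [[182.0, 238.0], [197.0, 226.0], [211.0, 215.0]]
-0.07 [[135.0, 234.0], [133.0, 216.0], [119.0, 244.0], [138.0, 251.0]]
0 [[202.0, 261.0], [200.0, 243.0], [186.0, 272.0], [203.0, 278.0]]
0.07 [[271.0, 289.0], [270.0, 271.0], [256.0, 301.0], [272.0, 307.0]]
```

View pics/c3b.png

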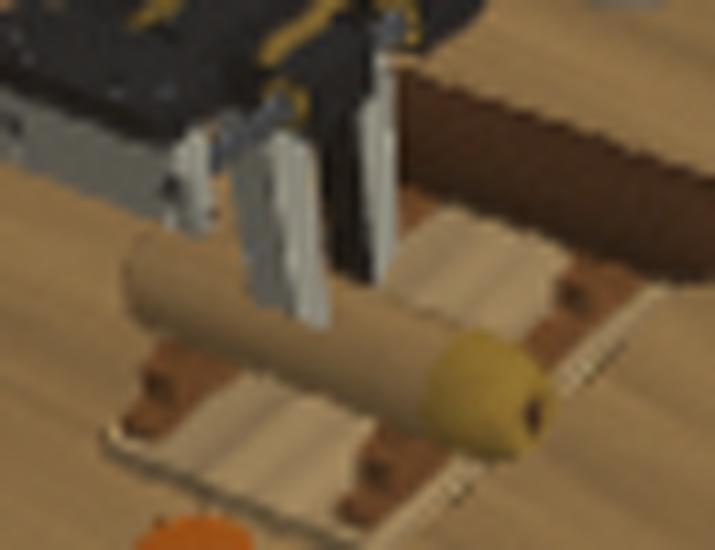

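The blank sits where predicted, with its ferrule face at (283,203). The finger ends look cut off at about (263,194), roughly z = 58 mm, not the expected 34 mm. I'll check the tip height against the earlier open-hand picture, using numbers only.

```bash
python3 -c "
from h import *
s=dict(np.load('pics/scene2.png.npz'))
e=np.array([.5857,-.2679,.13])
ly=np.array([np.sin(1.6576),-np.cos(1.6576),0]); lx=np.array([np.cos(1.6576),np.sin(1.6576),0])
for z in(.116,.13,.144): print(z,((proj(s,[[*(e+k*ly+j*lx)[:2],z] for k in(.064,.0465,-.0465,-.064) for j in (.0075,)])-[220,140])*4+1.5).round(0).tolist())
t=manip.sense()
d=dict(np.load('pics/scene3.png.npz'))
def on(P): return ((proj(d,P)-[235,165])*11+5).round(0).tolist()
e=t['eef_pos']
for z in(.034,.046,.058): print(z,on([[*(e+k*ly+.0075*lx)[:2],z] for k in(.027,.0093,-.0093,-.027)]))
"
```

```text
0.116 [[121.0, 187.0], [136.0, 175.0], [212.0, 118.0], [225.0, 108.0]]
0.13 [[119.0, 171.0], [134.0, 160.0], [210.0, 104.0], [224.0, 94.0]]
0.144 [[117.0, 156.0], [132.0, 145.0], [209.0, 89.0], [223.0, 79.0]]
0.034 [[296.0, 407.0], [334.0, 376.0], [374.0, 343.0], [410.0, 313.0]]
0.046 [[292.0, 374.0], [331.0, 343.0], [370.0, 311.0], [407.0, 281.0]]
0.058 [[288.0, 341.0], [327.0, 310.0], [367.0, 278.0], [404.0, 248.0]]
```

In the earlier picture too, the fingertips sit about 14 mm above the reported TCP height instead of 14 mm below it. That explains the miss: the fingers closed above the blank. I'll calibrate by touching the blank's top (z = 57.5 mm) gently with the closed fingers.

{"method": "arm_command", "body": {
  "deltas": [
    {"hand": 1,"tx": 0,"ty": 0,"tz": -4,"wx": 0,"wy": 0,"wz": 0},
    {"hand": 1,"tx": 0,"ty": -1.5,"tz": 0,"wx": 0,"wy": 0,"wz": 0},
    {"hand": 1,"tx": 0,"ty": 0,"tz": 0,"wx": 0,"wy": 0,"wz": 0},
    {"hand": 1,"tx": 0,"ty": 0,"tz": 2,"wx": 0,"wy": 0,"wz": 0},
    {"hand": 1,"tx": 0,"ty": 0,"tz": 1,"wx": 0,"wy": 0,"wz": 0},
    {"hand": 1,"tx": 0,"ty": 0,"tz": 1,"wx": 0,"wy": 0,"wz": 0}
  ]
}}

```text
time_s: 5.0
eef_pos: [0.5826, -0.2645, 0.0476]
tool_rot: [-0.0, 0.676, 0.737, -0.0]
ft_force: [-0.2, 1.6, 1.9]
opening: 0.0003
grasp_force: 1.1
```

{"method": "arm_command", "body": {
  "deltas": [
    {"hand": 1,"tx": 0,"ty": 0,"tz": 1,"wx": 0,"wy": 0,"wz": 0},
    {"hand": 1,"tx": 0,"ty": 0,"tz": 0,"wx": 0,"wy": 0,"wz": 0}
  ]
}}

```text
time_s: 5.25
eef_pos: [0.5827, -0.2645, 0.0474]
tool_rot: [0.0, 0.676, 0.737, 0.0]
ft_force: [-2.3, 1.7, 6.4]
opening: 0.0007
grasp_force: 2.6
```

{"method": "arm_command", "body": {
  "deltas": [
    {"hand": 1,"tx": 0,"ty": 0,"tz": 1,"wx": 0,"wy": 0,"wz": 0},
    {"hand": 1,"tx": 0,"ty": 0,"tz": 0,"wx": 0,"wy": 0,"wz": 0}
  ]
}}

```text
time_s: 5.5
eef_pos: [0.5829, -0.2646, 0.0473]
tool_rot: [0.0, 0.676, 0.737, 0.0]
ft_force: [-4.0, 3.4, 11.2]
opening: 0.0006
grasp_force: 5.3
```

Contact comes at TCP z = 47.6 mm, so the tips are really 10 mm above the reported TCP. Commanded stiffness is about 5 N/mm. Next: back up, open, and grip with TCP z around 23.5 mm (tips 6 mm below the axis).

{"method": "arm_command", "body": {
  "deltas": [
    {"hand": 0,"tx": 0,"ty": 0,"tz": -12,"wx": 0,"wy": 0,"wz": 0},
    {"hand": 0,"tx": 0,"ty": 0,"tz": -8,"wx": 0,"wy": 0,"wz": 0},
    {"hand": 0,"tx": 0,"ty": 0,"tz": 0,"wx": 0,"wy": 0,"wz": 0},
    {"hand": 0,"tx": 0,"ty": 0,"tz": 0,"wx": 0,"wy": 0,"wz": 0},
    {"hand": 0,"tx": 0,"ty": 0,"tz": 0,"wx": 0,"wy": 0,"wz": 0},
    {"hand": 0,"tx": 0,"ty": 0,"tz": 0,"wx": 0,"wy": 0,"wz": 0},
    {"hand": 0,"tx": 0,"ty": 0,"tz": 0,"wx": 0,"wy": 0,"wz": 0},
    {"hand": 0,"tx": 0,"ty": 0,"tz": 0,"wx": 0,"wy": 0,"wz": 0}
  ]
}}

```text
time_s: 6.5
eef_pos: [0.5826, -0.2645, 0.0657]
tool_rot: [-0.0, 0.676, 0.737, -0.0]
ft_force: [-0.6, 0.1, -0.5]
opening: 0.0761
grasp_force: 0.0
```

{"method": "arm_command", "body": {
  "deltas": [
    {"hand": 0,"tx": 0,"ty": 0,"tz": 0,"wx": 0,"wy": 0,"wz": 0},
    {"hand": 0,"tx": 0,"ty": 0,"tz": 0,"wx": 0,"wy": 0,"wz": 0}
  ]
}}

```text
time_s: 6.75
eef_pos: [0.5827, -0.2645, 0.0658]
tool_rot: [0.0, 0.676, 0.737, 0.0]
ft_force: [-0.2, -0.3, 0.1]
opening: 0.0918
grasp_force: 0.0
```

```bash
python3 -c "
from h import *
to([.5827,-.2647,.0235],1.6576)"
```

```text
t 6.75 pos [ 0.5827 -0.2645  0.0658] z [ 1.e-04 -0.e+00 -1.e+00] tool delta mm [-0.2 -0.  42.3] wz -0.01 F [-0.15 -0.29  0.12] open 0.09184659965271942 0.0
```

{"method": "arm_command", "body": {
  "deltas": [
    {"hand": 0,"tx": 0,"ty": 0,"tz": 14,"wx": 0,"wy": 0,"wz": 0},
    {"hand": 0,"tx": 0,"ty": 0,"tz": 14,"wx": 0,"wy": 0,"wz": 0},
    {"hand": 0,"tx": 0,"ty": 0,"tz": 14,"wx": 0,"wy": 0,"wz": 0},
    {"hand": 0.8,"tx": 0,"ty": 0,"tz": 0,"wx": 0,"wy": 0,"wz": 0},
    {"hand": 0.8,"tx": 0,"ty": 0,"tz": 0,"wx": 0,"wy": 0,"wz": 0},
    {"hand": 0.8,"tx": 0,"ty": 0,"tz": 0,"wx": 0,"wy": 0,"wz": 0},
    {"hand": 0.8,"tx": 0,"ty": 0,"tz": 0,"wx": 0,"wy": 0,"wz": 0},
    {"hand": 0.8,"tx": 0,"ty": 0,"tz": 0,"wx": 0,"wy": 0,"wz": 0}
  ],
  "grip_force": 20
}}

```text
time_s: 7.75
eef_pos: [0.5829, -0.2646, 0.0242]
tool_rot: [0.0, 0.676, 0.737, 0.0]
ft_force: [0.2, -0.4, -0.6]
opening: 0.0479
grasp_force: 0.0
```

{"method": "arm_command", "body": {
  "deltas": [
    {"hand": 0.8,"tx": 0,"ty": 0,"tz": 0,"wx": 0,"wy": 0,"wz": 0},
    {"hand": 0.8,"tx": 0,"ty": 0,"tz": 0,"wx": 0,"wy": 0,"wz": 0},
    {"hand": 0.8,"tx": 0,"ty": 0,"tz": 0,"wx": 0,"wy": 0,"wz": 0},
    {"hand": 0.8,"tx": 0,"ty": 0,"tz": 0,"wx": 0,"wy": 0,"wz": 0}
  ],
  "grip_force": 20
}}

```text
time_s: 8.25
eef_pos: [0.5822, -0.2646, 0.0239]
tool_rot: [-0.0, 0.676, 0.737, -0.0]
ft_force: [-4.9, 1.3, 4.2]
opening: 0.0353
grasp_force: 20.0
```

Gripped: 35 mm opening at 20 N. Lifting.

{"method": "arm_command", "body": {
  "deltas": [
    {"hand": 0.8,"tx": 0,"ty": 0,"tz": -10,"wx": 0,"wy": 0,"wz": 0},
    {"hand": 0.8,"tx": 0,"ty": 0,"tz": -25,"wx": 0,"wy": 0,"wz": 0},
    {"hand": 0.8,"tx": 0,"ty": 0,"tz": -35,"wx": 0,"wy": 0,"wz": 0},
    {"hand": 0.8,"tx": 0,"ty": 0,"tz": -20,"wx": 0,"wy": 0,"wz": 0},
    {"hand": 0.8,"tx": 0,"ty": 0,"tz": 0,"wx": 0,"wy": 0,"wz": 0},
    {"hand": 0.8,"tx": 0,"ty": 0,"tz": 0,"wx": 0,"wy": 0,"wz": 0}
  ]
}}

```text
time_s: 9.0
eef_pos: [0.582, -0.2641, 0.1123]
tool_rot: [-0.001, 0.676, 0.737, -0.0]
ft_force: [-0.1, 0.7, -1.7]
opening: 0.0353
grasp_force: 20.0
```

```bash
python3 -c "
from h import *
to(jig(-.067,0,.08),JY)"
```

```text
t 9.0 pos [ 0.582  -0.2641  0.1123] z [-0.0015  0.001  -1.    ] tool delta mm [271.  -70.8  32.7] wz -4.22 F [-0.07  0.74 -1.7 ] open 0.0353327825333251 19.95309814810753
```

{"method": "arm_command", "body": {
  "deltas": [
    {"hand": 0.8,"tx": 20,"ty": -5,"tz": 0,"wx": 0,"wy": 0,"wz": 0},
    {"hand": 0.8,"tx": 40,"ty": -10.5,"tz": 0,"wx": 0,"wy": 0,"wz": 0},
    {"hand": 0.8,"tx": 48,"ty": -12.5,"tz": 0,"wx": 0,"wy": 0,"wz": 0},
    {"hand": 0.8,"tx": 48,"ty": -12.5,"tz": 0,"wx": 0,"wy": 0,"wz": 0},
    {"hand": 0.8,"tx": 48,"ty": -12.5,"tz": 0,"wx": 0,"wy": 0,"wz": 0},
    {"hand": 0.8,"tx": 40,"ty": -10.5,"tz": 0,"wx": 0,"wy": 0,"wz": 0},
    {"hand": 0.8,"tx": 20,"ty": -5.5,"tz": 0,"wx": 0,"wy": 0,"wz": 0},
    {"hand": 0.8,"tx": 5,"ty": -1,"tz": 0,"wx": 0,"wy": 0,"wz": -4.2}
  ]
}}

```text
time_s: 10.0
eef_pos: [0.4886, -0.0015, 0.1126]
tool_rot: [-0.001, 0.647, 0.762, -0.001]
ft_force: [0.1, 0.9, -1.3]
opening: 0.0352
grasp_force: 20.0
```

{"method": "arm_command", "body": {
  "deltas": [
    {"hand": 0.8,"tx": 0,"ty": 0,"tz": 15,"wx": 0,"wy": 0,"wz": 0},
    {"hand": 0.8,"tx": 0,"ty": 0,"tz": 15,"wx": 0,"wy": 0,"wz": 0},
    {"hand": 0.8,"tx": 0,"ty": 0,"tz": 0,"wx": 0,"wy": 0,"wz": 0},
    {"hand": 0.8,"tx": 0,"ty": 0,"tz": 0,"wx": 0,"wy": 0,"wz": 0}
  ]
}}

```text
time_s: 10.5
eef_pos: [0.4895, -0.003, 0.0834]
tool_rot: [-0.0, 0.649, 0.761, -0.0]
ft_force: [-0.3, -0.1, -1.5]
opening: 0.0351
grasp_force: 20.0
```

```bash
python3 -c "
from h import *
to(jig(-.067,0,.0295),JY)
s=snap('scene','scene4.png')
e=manip.sense()['eef_pos'];u=np.array([np.cos(JY),np.sin(JY),0]);c=e+[0,0,.016]
i=cv2.resize(s['color'][150:260,300:440],None,fx=5,fy=5,interpolation=cv2.INTER_CUBIC)
P=[c+.07*u,c-.07*u,jig(.012,0,.0455),jig(-.088,0,.02),jig(-.088,.017,.037),jig(-.088,-.017,.037),jig(.03,0,.102)]
q=((proj(s,P)-[300,150])*5+2).round(0);print(q.tolist())
for k in q: cv2.drawMarker(i,(int(k[0]),int(k[1])),(255,0,255),0,10)
cv2.imwrite('pics/s4c.png',i)"
```

```text
t 10.5 pos [ 0.4895 -0.003   0.0834] z [-8.e-04  1.e-04 -1.e+00] tool delta mm [ 3.  -1.  53.9] wz -0.09 F [-0.28 -0.1  -1.49] open 0.035080094838164384 19.952925145626068
[[355.0, 266.0], [142.0, 199.0], [367.0, 342.0], [215.0, 324.0], [227.0, 288.0], [204.0, 318.0], [405.0, 277.0]]
```

View pics/s4c.png

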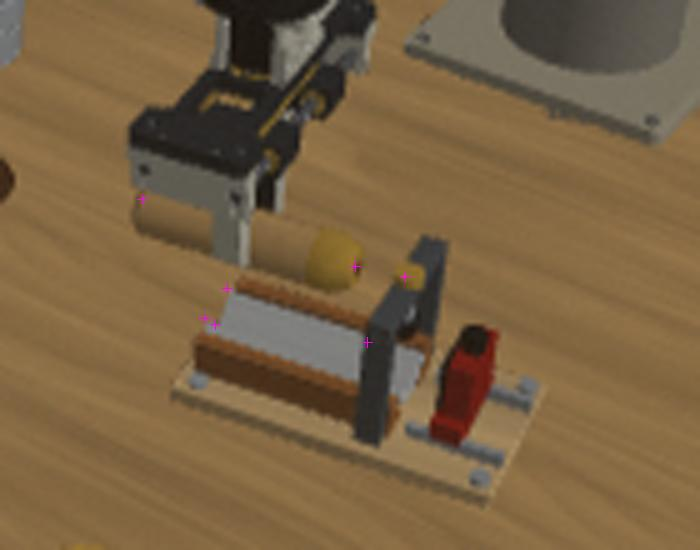

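The held blank matches its predicted ends, with the tip at (355,265). The jig looks about 3 mm farther along +y than the fit, so the tip has margin to the bridge. Fingertips should clear the cheeks. Descending.

{"method": "arm_command", "body": {
  "deltas": [
    {"hand": 0.8,"tx": 3,"ty": -0.5,"tz": 15,"wx": 0,"wy": 0,"wz": 0},
    {"hand": 0.8,"tx": 0,"ty": 0,"tz": 15,"wx": 0,"wy": 0,"wz": 0},
    {"hand": 0.8,"tx": 0,"ty": 0,"tz": 10,"wx": 0,"wy": 0,"wz": 0},
    {"hand": 0.8,"tx": 0,"ty": 0,"tz": 7,"wx": 0,"wy": 0,"wz": 0},
    {"hand": 0.8,"tx": 0,"ty": 0,"tz": 3,"wx": 0,"wy": 0,"wz": 0},
    {"hand": 0.8,"tx": 0,"ty": 0,"tz": 0,"wx": 0,"wy": 0,"wz": 0}
  ]
}}

```text
time_s: 11.3
eef_pos: [0.4888, 0.0003, 0.0338]
tool_rot: [0.0, 0.648, 0.761, 0.0]
ft_force: [0.0, -0.2, -2.0]
opening: 0.0351
grasp_force: 20.0
```

{"method": "arm_command", "body": {
  "deltas": [
    {"hand": 0.8,"tx": 0,"ty": 0,"tz": 1.5,"wx": 0,"wy": 0,"wz": 0},
    {"hand": 0.8,"tx": 0,"ty": 0,"tz": 0,"wx": 0,"wy": 0,"wz": 0}
  ]
}}

```text
time_s: 11.55
eef_pos: [0.4889, 0.0003, 0.0325]
tool_rot: [0.0, 0.648, 0.761, 0.0]
ft_force: [0.4, 0.7, -1.0]
opening: 0.035
grasp_force: 20.0
```

{"method": "arm_command", "body": {
  "deltas": [
    {"hand": 0.8,"tx": 0,"ty": 0,"tz": 1.5,"wx": 0,"wy": 0,"wz": 0},
    {"hand": 0.8,"tx": 0,"ty": 0,"tz": 0,"wx": 0,"wy": 0,"wz": 0}
  ]
}}

```text
time_s: 11.8
eef_pos: [0.4889, 0.0002, 0.0311]
tool_rot: [0.0, 0.648, 0.761, 0.0]
ft_force: [-0.9, -0.5, 1.4]
opening: 0.0353
grasp_force: 19.9
```

{"method": "arm_command", "body": {
  "deltas": [
    {"hand": 0.8,"tx": 0,"ty": 0,"tz": 1,"wx": 0,"wy": 0,"wz": 0},
    {"hand": 0.8,"tx": 0,"ty": 0,"tz": 0,"wx": 0,"wy": 0,"wz": 0}
  ]
}}

```text
time_s: 12.05
eef_pos: [0.4889, 0.0003, 0.0309]
tool_rot: [0.0, 0.648, 0.761, 0.0]
ft_force: [-6.3, 1.5, 11.0]
opening: 0.0352
grasp_force: 19.9
```

{"method": "arm_command", "body": {
  "deltas": [
    {"hand": 0.8,"tx": 0,"ty": -0.8,"tz": 0,"wx": 0,"wy": 0,"wz": 0},
    {"hand": 0.8,"tx": 0,"ty": 0,"tz": 0,"wx": 0,"wy": 0,"wz": 0}
  ]
}}

```text
time_s: 12.3
eef_pos: [0.4884, 0.0001, 0.0304]
tool_rot: [0.0, 0.648, 0.761, 0.0]
ft_force: [-1.6, 0.8, 6.3]
opening: 0.0352
grasp_force: 19.9
```

{"method": "arm_command", "body": {
  "deltas": [
    {"hand": 0.3,"tx": 0,"ty": 0,"tz": -0.5,"wx": 0,"wy": 0,"wz": 0},
    {"hand": 0.3,"tx": 0,"ty": 0,"tz": 0,"wx": 0,"wy": 0,"wz": 0},
    {"hand": 0.3,"tx": 0,"ty": 0,"tz": 0,"wx": 0,"wy": 0,"wz": 0},
    {"hand": 0.3,"tx": 0,"ty": 0,"tz": -10,"wx": 0,"wy": 0,"wz": 0},
    {"hand": 0.3,"tx": 0,"ty": 0,"tz": -20,"wx": 0,"wy": 0,"wz": 0},
    {"hand": 0.5,"tx": 0,"ty": 0,"tz": -20,"wx": 0,"wy": 0,"wz": 0},
    {"hand": 1,"tx": -30,"ty": 0,"tz": 0,"wx": 0,"wy": 0,"wz": 0},
    {"hand": 1,"tx": -45,"ty": 0,"tz": 0,"wx": 0,"wy": 0,"wz": 0}
  ]
}}

```text
time_s: 13.3
eef_pos: [0.5006, -0.074, 0.0816]
tool_rot: [0.001, 0.648, 0.762, 0.001]
ft_force: [0.2, -0.0, 0.0]
opening: 0.0393
grasp_force: 0.0
```

{"method": "arm_command", "body": {
  "deltas": [
    {"hand": 1,"tx": -25,"ty": 0,"tz": 0,"wx": 0,"wy": 0,"wz": 0},
    {"hand": 1,"tx": 0,"ty": 0,"tz": 0,"wx": 0,"wy": 0,"wz": 0},
    {"hand": 1,"tx": 0,"ty": 0,"tz": 0,"wx": 0,"wy": 0,"wz": 0},
    {"hand": 1,"tx": 0,"ty": 0,"tz": 0,"wx": 0,"wy": 0,"wz": 0},
    {"hand": 1,"tx": 0,"ty": 0,"tz": 0,"wx": 0,"wy": 0,"wz": 0}
  ]
}}

```text
time_s: 13.92
eef_pos: [0.5037, -0.0977, 0.0803]
tool_rot: [-0.0, 0.648, 0.762, 0.0]
ft_force: [0.6, -0.1, -0.8]
opening: 0.0005
grasp_force: 0.0
```

```bash
python3 -c "
from h import *
to([.4884-.1*np.cos(JY),.0001-.1*np.sin(JY),.033],JY)
s=snap('scene','scene5.png');i=cv2.resize(s['color'][150:260,300:440],None,fx=5,fy=5,interpolation=cv2.INTER_CUBIC)
cv2.imwrite('pics/s5c.png',i)"
```

```text
t 13.93 pos [ 0.5037 -0.0977  0.0803] z [-1.e-04  1.e-04 -1.e+00] tool delta mm [-1.   0.5 47.3] wz 0.04 F [ 0.6  -0.07 -0.79] open 0.0005326141170572782 0.0
```

View pics/s5c.png

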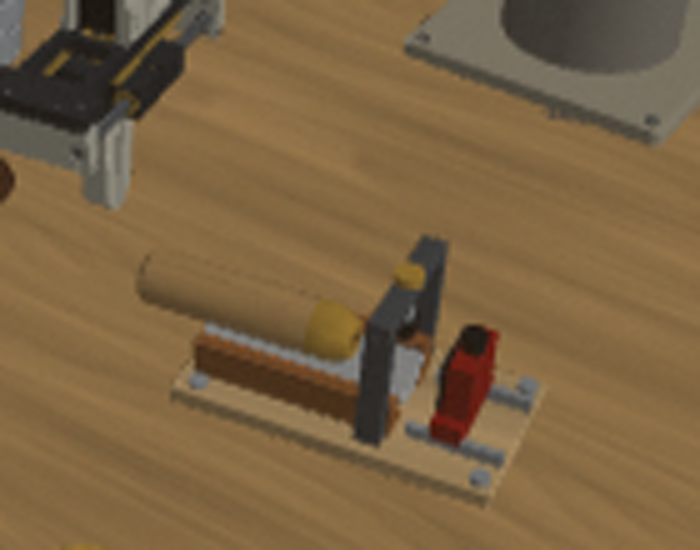

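The blank lies in the V with its ferrule tip at about (362,335), just short of the bridge. The fingers are closed behind the tail. I'll lower them and approach it.

{"method": "arm_command", "body": {
  "deltas": [
    {"hand": 1,"tx": 0,"ty": 0.5,"tz": 17,"wx": 0,"wy": 0,"wz": 0},
    {"hand": 1,"tx": 0,"ty": 0,"tz": 20,"wx": 0,"wy": 0,"wz": 0},
    {"hand": 1,"tx": 0,"ty": 0,"tz": 12,"wx": 0,"wy": 0,"wz": 0},
    {"hand": 1,"tx": 8,"ty": 0,"tz": 0,"wx": 0,"wy": 0,"wz": 0},
    {"hand": 1,"tx": 6,"ty": 0,"tz": 0,"wx": 0,"wy": 0,"wz": 0},
    {"hand": 1,"tx": 4,"ty": 0,"tz": 0,"wx": 0,"wy": 0,"wz": 0},
    {"hand": 1,"tx": 2,"ty": 0,"tz": 0,"wx": 0,"wy": 0,"wz": 0},
    {"hand": 1,"tx": 1,"ty": 0,"tz": 0,"wx": 0,"wy": 0,"wz": 0}
  ]
}}

```text
time_s: 14.98
eef_pos: [0.5014, -0.0779, 0.0318]
tool_rot: [0.001, 0.648, 0.761, 0.0]
ft_force: [1.4, -1.5, 1.2]
opening: 0.0003
grasp_force: 0.9
```

{"method": "arm_command", "body": {
  "deltas": [
    {"hand": 1,"tx": 2,"ty": 0,"tz": 0,"wx": 0,"wy": 0,"wz": 0},
    {"hand": 1,"tx": 2,"ty": 0,"tz": 0,"wx": 0,"wy": 0,"wz": 0},
    {"hand": 1,"tx": 2,"ty": 0,"tz": 0,"wx": 0,"wy": 0,"wz": 0},
    {"hand": 1,"tx": 2,"ty": 0,"tz": 0,"wx": 0,"wy": 0,"wz": 0}
  ]
}}

```text
time_s: 15.48
eef_pos: [0.4996, -0.0697, 0.0312]
tool_rot: [-0.0, 0.648, 0.761, -0.0]
ft_force: [0.6, -0.5, -0.0]
opening: 0.0005
grasp_force: 0.6
```

```bash
cat >> h.py <<'E'
def push():
    t=manip.sense();u=np.array([np.cos(JY),np.sin(JY),0])
    print('t',t['time_s'],'jig x of TCP mm',1e3*((t['eef_pos']-np.r_[JIG,0])@u),'push N',-t['ft_force']@u,'F',t['ft_force'].round(1))
E
python3 -c "
from h import *
push()"
```

```text
t 15.475 jig x of TCP mm -137.4735830496806 push N 0.5905471989983545 F [ 0.6 -0.5 -0. ]
```

{"method": "arm_command", "body": {
  "deltas": [
    {"hand": 1,"tx": 1.5,"ty": 0,"tz": 0,"wx": 0,"wy": 0,"wz": 0},
    {"hand": 1,"tx": 1.5,"ty": 0,"tz": 0,"wx": 0,"wy": 0,"wz": 0},
    {"hand": 1,"tx": 1.5,"ty": 0,"tz": 0,"wx": 0,"wy": 0,"wz": 0},
    {"hand": 1,"tx": 1.5,"ty": 0,"tz": 0,"wx": 0,"wy": 0,"wz": 0},
    {"hand": 1,"tx": 1.5,"ty": 0,"tz": 0,"wx": 0,"wy": 0,"wz": 0},
    {"hand": 1,"tx": 1.5,"ty": 0,"tz": 0,"wx": 0,"wy": 0,"wz": 0}
  ]
}}

```text
time_s: 16.23
eef_pos: [0.4982, -0.0608, 0.0313]
tool_rot: [-0.0, 0.648, 0.761, -0.0]
ft_force: [-0.8, -0.7, -0.4]
opening: 0.0002
grasp_force: 0.5
```

{"method": "arm_command", "body": {
  "deltas": [
    {"hand": 1,"tx": 1.5,"ty": 0,"tz": 0,"wx": 0,"wy": 0,"wz": 0},
    {"hand": 1,"tx": 1.5,"ty": 0,"tz": 0,"wx": 0,"wy": 0,"wz": 0},
    {"hand": 1,"tx": 1.5,"ty": 0,"tz": 0,"wx": 0,"wy": 0,"wz": 0},
    {"hand": 1,"tx": 1.5,"ty": 0,"tz": 0,"wx": 0,"wy": 0,"wz": 0},
    {"hand": 1,"tx": 1.5,"ty": 0,"tz": 0,"wx": 0,"wy": 0,"wz": 0},
    {"hand": 1,"tx": 1.5,"ty": 0,"tz": 0,"wx": 0,"wy": 0,"wz": 0}
  ]
}}

```text
time_s: 16.98
eef_pos: [0.4968, -0.052, 0.0313]
tool_rot: [-0.0, 0.648, 0.761, -0.0]
ft_force: [-0.7, -1.0, 0.8]
opening: 0.0003
grasp_force: 0.6
```

{"method": "arm_command", "body": {
  "deltas": [
    {"hand": 1,"tx": 1.5,"ty": 0,"tz": 0,"wx": 0,"wy": 0,"wz": 0},
    {"hand": 1,"tx": 1.5,"ty": 0,"tz": 0,"wx": 0,"wy": 0,"wz": 0},
    {"hand": 1,"tx": 1.5,"ty": 0,"tz": 0,"wx": 0,"wy": 0,"wz": 0},
    {"hand": 1,"tx": 1.5,"ty": 0,"tz": 0,"wx": 0,"wy": 0,"wz": 0},
    {"hand": 1,"tx": 1.5,"ty": 0,"tz": 0,"wx": 0,"wy": 0,"wz": 0}
  ]
}}

```text
time_s: 17.6
eef_pos: [0.496, -0.0456, 0.0316]
tool_rot: [0.001, 0.648, 0.761, -0.0]
ft_force: [0.9, -6.7, 0.6]
opening: 0.0002
grasp_force: 3.4
```

```bash
python3 -c "
from h import *
push()"
```

```text
t 17.6 jig x of TCP mm -113.18350238999255 push N 6.783472357111863 F [ 0.9 -6.7  0.6]
```

The foot is being lifted (6.8 N). Continuing more slowly.

{"method": "arm_command", "body": {
  "deltas": [
    {"hand": 1,"tx": 1,"ty": 0,"tz": 0,"wx": 0,"wy": 0,"wz": 0},
    {"hand": 1,"tx": 1,"ty": 0,"tz": 0,"wx": 0,"wy": 0,"wz": 0},
    {"hand": 1,"tx": 1,"ty": 0,"tz": 0,"wx": 0,"wy": 0,"wz": 0},
    {"hand": 1,"tx": 1,"ty": 0,"tz": 0,"wx": 0,"wy": 0,"wz": 0}
  ]
}}

```text
time_s: 18.1
eef_pos: [0.4954, -0.0419, 0.0316]
tool_rot: [0.001, 0.648, 0.761, -0.0]
ft_force: [0.3, -6.3, 1.1]
opening: 0.0007
grasp_force: 3.5
```

{"method": "arm_command", "body": {
  "deltas": [
    {"hand": 1,"tx": 1,"ty": 0,"tz": 0,"wx": 0,"wy": 0,"wz": 0},
    {"hand": 1,"tx": 1,"ty": 0,"tz": 0,"wx": 0,"wy": 0,"wz": 0},
    {"hand": 1,"tx": 1,"ty": 0,"tz": 0,"wx": 0,"wy": 0,"wz": 0},
    {"hand": 1,"tx": 1,"ty": 0,"tz": 0,"wx": 0,"wy": 0,"wz": 0}
  ]
}}

```text
time_s: 18.6
eef_pos: [0.4947, -0.0377, 0.0316]
tool_rot: [0.001, 0.648, 0.761, -0.0]
ft_force: [-0.4, -6.2, 1.6]
opening: 0.0004
grasp_force: 3.0
```

{"method": "arm_command", "body": {
  "deltas": [
    {"hand": 1,"tx": 1,"ty": 0,"tz": 0,"wx": 0,"wy": 0,"wz": 0},
    {"hand": 1,"tx": 1,"ty": 0,"tz": 0,"wx": 0,"wy": 0,"wz": 0},
    {"hand": 1,"tx": 1,"ty": 0,"tz": 0,"wx": 0,"wy": 0,"wz": 0}
  ]
}}

```text
time_s: 18.98
eef_pos: [0.4942, -0.0347, 0.0316]
tool_rot: [0.001, 0.648, 0.761, -0.0]
ft_force: [-0.7, -6.3, 1.3]
opening: 0.0006
grasp_force: 3.0
```

```bash
python3 -c "
from h import *
push()"
```

```text
t 18.975 jig x of TCP mm -102.10534142460516 push N 6.120926909775085 F [-0.7 -6.3  1.3]
```

{"method": "arm_command", "body": {
  "deltas": [
    {"hand": 1,"tx": 0.75,"ty": 0,"tz": 0,"wx": 0,"wy": 0,"wz": 0},
    {"hand": 1,"tx": 0.75,"ty": 0,"tz": 0,"wx": 0,"wy": 0,"wz": 0},
    {"hand": 1,"tx": 0.75,"ty": 0,"tz": 0,"wx": 0,"wy": 0,"wz": 0},
    {"hand": 1,"tx": 0.75,"ty": 0,"tz": 0,"wx": 0,"wy": 0,"wz": 0}
  ]
}}

```text
time_s: 19.48
eef_pos: [0.4937, -0.0317, 0.0316]
tool_rot: [0.001, 0.648, 0.761, -0.0]
ft_force: [-0.8, -5.6, 0.6]
opening: 0.0004
grasp_force: 3.0
```

{"method": "arm_command", "body": {
  "deltas": [
    {"hand": 1,"tx": 0.75,"ty": 0,"tz": 0,"wx": 0,"wy": 0,"wz": 0},
    {"hand": 1,"tx": 0.75,"ty": 0,"tz": 0,"wx": 0,"wy": 0,"wz": 0},
    {"hand": 1,"tx": 0.75,"ty": 0,"tz": 0,"wx": 0,"wy": 0,"wz": 0}
  ]
}}

```text
time_s: 19.85
eef_pos: [0.4933, -0.0295, 0.0316]
tool_rot: [0.001, 0.648, 0.761, -0.0]
ft_force: [-0.5, -6.2, 0.0]
opening: 0.0002
grasp_force: 3.0
```

{"method": "arm_command", "body": {
  "deltas": [
    {"hand": 1,"tx": 0.75,"ty": 0,"tz": 0,"wx": 0,"wy": 0,"wz": 0},
    {"hand": 1,"tx": 0.75,"ty": 0,"tz": 0,"wx": 0,"wy": 0,"wz": 0},
    {"hand": 1,"tx": 0.75,"ty": 0,"tz": 0,"wx": 0,"wy": 0,"wz": 0},
    {"hand": 1,"tx": 0.75,"ty": 0,"tz": 0,"wx": 0,"wy": 0,"wz": 0}
  ]
}}

```text
time_s: 20.35
eef_pos: [0.4928, -0.0266, 0.0315]
tool_rot: [0.001, 0.648, 0.761, -0.0]
ft_force: [-0.7, -6.6, 0.1]
opening: 0.0006
grasp_force: 3.0
```

{"method": "arm_command", "body": {
  "deltas": [
    {"hand": 1,"tx": 0.75,"ty": 0,"tz": 0,"wx": 0,"wy": 0,"wz": 0},
    {"hand": 1,"tx": 0.75,"ty": 0,"tz": 0,"wx": 0,"wy": 0,"wz": 0},
    {"hand": 1,"tx": 0.75,"ty": 0,"tz": 0,"wx": 0,"wy": 0,"wz": 0},
    {"hand": 1,"tx": 0.75,"ty": 0,"tz": 0,"wx": 0,"wy": 0,"wz": 0}
  ]
}}

```text
time_s: 20.85
eef_pos: [0.4923, -0.0236, 0.0315]
tool_rot: [0.001, 0.648, 0.761, -0.0]
ft_force: [-0.8, -5.7, 0.4]
opening: 0.0002
grasp_force: 3.1
```

{"method": "arm_command", "body": {
  "deltas": [
    {"hand": 1,"tx": 0.75,"ty": 0,"tz": 0,"wx": 0,"wy": 0,"wz": 0},
    {"hand": 1,"tx": 0.75,"ty": 0,"tz": 0,"wx": 0,"wy": 0,"wz": 0},
    {"hand": 1,"tx": 0.75,"ty": 0,"tz": 0,"wx": 0,"wy": 0,"wz": 0},
    {"hand": 1,"tx": 0.75,"ty": 0,"tz": 0,"wx": 0,"wy": 0,"wz": 0}
  ]
}}

```text
time_s: 21.35
eef_pos: [0.4918, -0.0207, 0.0315]
tool_rot: [0.001, 0.648, 0.761, -0.0]
ft_force: [-0.9, -6.4, 0.8]
opening: 0.0003
grasp_force: 3.1
```

{"method": "arm_command", "body": {
  "deltas": [
    {"hand": 1,"tx": 0.75,"ty": 0,"tz": 0,"wx": 0,"wy": 0,"wz": 0},
    {"hand": 1,"tx": 0.75,"ty": 0,"tz": 0,"wx": 0,"wy": 0,"wz": 0},
    {"hand": 1,"tx": 0.75,"ty": 0,"tz": 0,"wx": 0,"wy": 0,"wz": 0},
    {"hand": 1,"tx": 0.75,"ty": 0,"tz": 0,"wx": 0,"wy": 0,"wz": 0}
  ]
}}

```text
time_s: 21.85
eef_pos: [0.4916, -0.0189, 0.0316]
tool_rot: [0.002, 0.648, 0.761, -0.001]
ft_force: [0.7, -14.0, -0.5]
opening: 0.0005
grasp_force: 7.0
```

The stop is met: 14 N total against about 6.2 N of sliding friction. I'll add a little and hold for a second.

{"method": "arm_command", "body": {
  "deltas": [
    {"hand": 1,"tx": 0.7,"ty": 0,"tz": 0,"wx": 0,"wy": 0,"wz": 0},
    {"hand": 1,"tx": 0,"ty": 0,"tz": 0,"wx": 0,"wy": 0,"wz": 0},
    {"hand": 1,"tx": 0,"ty": 0,"tz": 0,"wx": 0,"wy": 0,"wz": 0},
    {"hand": 1,"tx": 0,"ty": 0,"tz": 0,"wx": 0,"wy": 0,"wz": 0}
  ]
}}

```text
time_s: 22.35
eef_pos: [0.4917, -0.0188, 0.0317]
tool_rot: [0.002, 0.648, 0.761, -0.001]
ft_force: [0.8, -15.4, -0.5]
opening: 0.0002
grasp_force: 7.5
```

{"method": "arm_command", "body": {
  "deltas": [
    {"hand": 1,"tx": 0,"ty": 0,"tz": 0,"wx": 0,"wy": 0,"wz": 0},
    {"hand": 1,"tx": 0,"ty": 0,"tz": 0,"wx": 0,"wy": 0,"wz": 0},
    {"hand": 1,"tx": 0,"ty": 0,"tz": 0,"wx": 0,"wy": 0,"wz": 0},
    {"hand": 1,"tx": 0,"ty": 0,"tz": 0,"wx": 0,"wy": 0,"wz": 0},
    {"hand": 1,"tx": 0,"ty": 0,"tz": 0,"wx": 0,"wy": 0,"wz": 0},
    {"hand": 1,"tx": 0,"ty": 0,"tz": 0,"wx": 0,"wy": 0,"wz": 0}
  ]
}}

```text
time_s: 23.1
eef_pos: [0.4916, -0.0189, 0.0317]
tool_rot: [0.002, 0.649, 0.761, -0.001]
ft_force: [1.1, -14.8, -0.3]
opening: 0.0004
grasp_force: 7.5
```

{"method": "arm_command", "body": {
  "deltas": [
    {"hand": 1,"tx": 0.5,"ty": 0,"tz": 0,"wx": 0,"wy": 0,"wz": 0},
    {"hand": 1,"tx": 0,"ty": 0,"tz": 0,"wx": 0,"wy": 0,"wz": 0},
    {"hand": 1,"tx": 0,"ty": 0,"tz": 0,"wx": 0,"wy": 0,"wz": 0},
    {"hand": 1,"tx": 0,"ty": 0,"tz": 0,"wx": 0,"wy": 0,"wz": 0},
    {"hand": 1,"tx": 0,"ty": 0,"tz": 0,"wx": 0,"wy": 0,"wz": 0},
    {"hand": 1,"tx": 0,"ty": 0,"tz": 0,"wx": 0,"wy": 0,"wz": 0},
    {"hand": 1,"tx": 0,"ty": 0,"tz": 0,"wx": 0,"wy": 0,"wz": 0},
    {"hand": 1,"tx": 0,"ty": 0,"tz": 0,"wx": 0,"wy": 0,"wz": 0}
  ]
}}

```text
time_s: 24.1
eef_pos: [0.4917, -0.0189, 0.0318]
tool_rot: [0.002, 0.648, 0.761, -0.002]
ft_force: [0.9, -16.2, -0.6]
opening: 0.0004
grasp_force: 8.6
```

{"method": "arm_command", "body": {
  "deltas": [
    {"hand": 1,"tx": -1.5,"ty": 0,"tz": 0,"wx": 0,"wy": 0,"wz": 0},
    {"hand": 1,"tx": -3,"ty": 0,"tz": 0,"wx": 0,"wy": 0,"wz": 0},
    {"hand": 1,"tx": -10,"ty": 0,"tz": 0,"wx": 0,"wy": 0,"wz": 0},
    {"hand": 1,"tx": -30,"ty": 0,"tz": 0,"wx": 0,"wy": 0,"wz": 0},
    {"hand": 1,"tx": -30,"ty": 0,"tz": -20,"wx": 0,"wy": 0,"wz": 0},
    {"hand": 1,"tx": 0,"ty": 0,"tz": -50,"wx": 0,"wy": 0,"wz": 0},
    {"hand": 1,"tx": 0,"ty": 0,"tz": -50,"wx": 0,"wy": 0,"wz": 0},
    {"hand": 1,"tx": 0,"ty": 0,"tz": 0,"wx": 0,"wy": 0,"wz": 0}
  ]
}}

```text
time_s: 25.1
eef_pos: [0.5061, -0.0903, 0.1565]
tool_rot: [0.004, 0.648, 0.761, 0.002]
ft_force: [-0.3, 0.8, -0.2]
opening: 0.0006
grasp_force: 0.0
```

```bash
python3 - <<'E'
from h import *
push(); s=snap('top','top6.png'); i=s['color']
# brass tip on the far side of bridge and wood tail: blank centre expected along the jig axis
h=cv2.cvtColor(i,cv2.COLOR_BGR2HSV)
for x in range(-110,64,6):
    u=proj(s,jig(x/1e3,0,.06))[0]; v=tuple(int(k) for k in u.round()); print(x,v,i[v[1],v[0]].tolist(),end=' | ')
E
```

```text
t 25.1 jig x of TCP mm -158.88592013164939 push N -0.8880269465992087 F [-0.3  0.8 -0.2]
-110 (312, 217) [128, 143, 149] | -104 (310, 217) [124, 139, 145] | -98 (308, 217) [122, 136, 143] | -92 (307, 218) [120, 143, 161] | -86 (305, 218) [153, 163, 170] | -80 (303, 218) [120, 128, 130] | -74 (301, 219) [95, 105, 109] | -68 (299, 219) [136, 150, 158] | -62 (297, 219) [142, 157, 163] | -56 (296, 220) [130, 142, 150] | -50 (294, 220) [110, 121, 124] | -44 (292, 220) [141, 156, 163] | -38 (290, 221) [142, 160, 171] | -32 (288, 221) [117, 154, 186] | -26 (286, 221) [110, 150, 184] | -20 (284, 222) [115, 157, 190] | -14 (283, 222) [118, 157, 193] | -8 (281, 222) [115, 156, 191] | -2 (279, 223) [114, 156, 191] | 4 (277, 223) [116, 157, 191] | 10 (275, 223) [116, 156, 191] | 16 (273, 224) [116, 156, 190] | 22 (271, 224) [97, 128, 156] | 28 (270, 224) [65, 97, 116] | 34 (268, 225) [98, 160, 194] | 40 (266, 225) [100, 161, 197] | 46 (264, 225) [97, 158, 194] | 52 (262, 226) [98, 159, 196] | 58 (260, 226) [100, 164, 201] |
```

The brass now reaches past the bridge to the stop, with wood under the foot, and the arm is clear. Handing in.

```bash
python3 -c "
from cell import manip
print(manip.job_done())"
```

```text
the job is handed in; nothing more can be done
None
```

I pushed the light blank home under the foot and against the red stop, held an estimated 9–10 N on it for about two seconds, backed the arm clear and handed the job in at about 25 s; no verdict came back.

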